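# Lock the dust extractor's gate and take out its filter slide

### The arm

A 6-joint arm with a two-finger parallel gripper is mounted at the origin on the work surface. World frame = base frame: x ahead of the robot, y to its left, z up, the work surface at z = 0. Lengths are in m, angles in rad, forces in N, time in s.
With the tool pointing down it reaches from about 0.325 to 1 m from the base axis. Payload 5.1 kg.
Tool frame: the origin (TCP) lies midway between the tips of the shut fingers; the grasp point (between the pads) lies 19 mm behind it (bot.pinch_z is the distance from the TCP to the grasp point, in m); z points along the fingers, y is the line along which they close (so a half turn about z gives the same grasp; the last joint's range is limited). The gripper opens to 85 mm and grips with 20 to 120 N. Pads are 22 mm wide; open, the fingers measure 114 mm over their backs; the gripper's body (76 mm by 85 mm) begins 54 mm behind the grasp point. The pads swing forward as they close: fully open they stand 13 mm farther back than shut.
Start: joints at [-1.349, 0.124, 1.65, -0, 1.367, -0.083], TCP at [0.195, -0.62, 0.231] pointing down, gripper open.
Joint ranges: [-2.61, 2.61], [-1.02, 2.33], [0.03, 2.71], [-1.35, 4.49], [0.32, 2.68], [-2.91, 2.91]. Speed limits (rad/s): [2.57, 2.57, 3.14, 3.14, 3.14, 3.14].

### API

Orientations are given as a unit quaternion [w, x, y, z].
In Python, from plant import bot gives the robot as it stands.
- The arm moves only by the shell command python3 -m creep 'ROWS' [FORCE]. ROWS is JSON, a list of rows, each an object of numbers: "tx", "ty", "tz": the shift along the world's x, y, z in m; "ax", "ay", "az": the turn, a rotation vector about the world's x, y, z in rad; "hand": the finger opening in m, from 0 to 0.0854. In form: [{"tx": .., "ty": .., "tz": .., "ax": .., "ay": .., "az": .., "hand": ..}, ...]. A call has 1 to 5 rows; each row shifts and turns the commanded pose from where the row before left it; what a row does not reach is not made up. A row lasts 1/8 s, in which the tool goes at most 62.5 mm and 10.7 degrees, less where a joint would pass 70% of its speed; a pose out of reach is approached as far as the arm can. A call with a gripper value outside its range is refused whole. The fingers move at their own pace and stop on an object; FORCE is the grip in N (left out, the last holds). Time passes only in rows, so rows that do not move let the fingers close. It gives the time, the measured TCP pose, the force, the opening and the grip force at its end, in the units of the state.
- bot.get_obs(): the state, without advancing time (a new reading comes with each control period).
- bot.read_camera(name): name is "scene" or "top" or "wrist"; returns a dict with "img" (480x640x3 uint8, red, green, blue), "vertical_fov" (degrees; the focal length in pixels is half the picture's height over the tangent of half this angle, whatever the lens; pixels are square), "cx", "cy" (the principal point, pixels), "view" (4x4, takes a point from world to camera coordinates). Camera axes: x right, y down, z forward; pixel columns grow to the right and rows downward; lengths in m; the calibration is good to about 2 mm. A picture is of the moment at which its call begins. There is no depth.
- bot.sign_off(): hands the job in; it is judged then, once.
The state is a dict: "time": time; "joint_positions": joint angles; "qvel": joint speeds; "joint_torque": joint torques, N m; "tcp_pos": TCP position; "tool_rot": TCP orientation; "ft_force": force on the tool from outside, world axes, zero at the start; "ft_torque": the same for the moment, N m; "finger_gap": opening from 0.0 (shut) to 1.0 (fully open); "grip_force": force on a finger pad.
Only numpy, scipy, OpenCV 4.12 (cv2) and the standard library are available. Lean on these libraries where they do the work, as an engineer would, in place of code of your own. Each camera call takes 0.05 s, during which the arm holds its last target. There are 200 camera calls.

### The job

Turn the quarter-turn lock on the dust extractor's sloping panel clockwise until it drops into its locked detent, its tongue clear of the filter slide. Only then draw the filter slide straight out of its channel, keeping it level the whole time so that no dust spills, set it down gently, flat in the shallow steel tray, and let go. Leave the jar beside the slide and the plaster model on the extractor where they stand.

Things in the scene. Friction and masses are not known exactly. Their poses are not given: they have to be found in the camera images.
- extractor: Bench dust extractor: fixed white box 240 long (x), 150 wide (y), 144 high, a pipe stub behind. Origin on the table under the middle of its front face; x points into the box, y to the left of someone facing the front, z up. Front upright to z = 60 mm; from there a flat panel slopes up and back at 35 deg from level to z = 144 at x = 120; behind that the top is level.
- slot (a point): Middle of the mouth of the filter slide's channel in the extractor's front face, 41 mm above the table; axes as the extractor's. The channel is level, 87 wide, 22 high (30 to 52 mm above the table), 85 deep along x.
- lock (a joint): Turn of the quarter-turn lock, rad: 0 = open (as it starts), 1.57 = locked; grows clockwise seen looking down on the panel. An over-centre spring pushes it back to 0 until about 0.8; past that it snaps on by itself and drops into the locked detent. It sinks evenly, 4 mm in all, as it turns. Takes up to about 0.12 N m. End stops at 0 and 1.57.
- lock_grip (a point): Grip point of the lock's black wing, on its turning axis, 32 mm out from the panel at lock 0 (extractor x 23, y 34, z 115 mm there), 28 when locked. The wing is a bar 44 long (x), 12 wide (y), from 16 mm below to 12 mm above this point. Axes turn with the lock: z = turning axis, out of the panel, leaning 35 deg from vertical to the front; x along the wing, away from the tongue's tip.
- lock_tip (a point): Tip of the lock's steel tongue: a flat bar 12 wide, 4 thick, under the wing, running 80 mm along the lock's -x from the axis, its top 20 mm below the grip point, with a lip turned down 18 mm at its end. At lock 0 it points down the slope and the lip bars the slide's face plate; locked, it points to the extractor's +y and is clear.
- slide_grip (a point): Where to grip the filter slide: in the middle of its black upright handle, a post 14 thick (x), 32 wide (y), rising from the slide's underside to 70 mm above it; this point is 52 mm above the underside, 18 mm below the post's top. Slide axes: x back into the channel, y across, z up, as the extractor's while home.
- slide_pan (a point): Centre of the slide's aluminium filter pan, 75 long (x), 84 wide, 20 high, 100.5 mm behind (+x) the handle and 10 mm above the slide's underside. It sits in the channel with 1.5 mm play each side and 2 mm above; clear of it when drawn 80 mm.
- slide: The whole filter slide, loose, 0.1 to 0.2 kg. Origin on its underside at the back of its face plate (96 wide, 24 high, 8 thick), 63 mm behind (+x) the handle; the plate rests against or within 4 mm of the extractor's front, underside 30 mm above the table. A flat neck, 24 wide, 12 high, joins plate and handle.
- tray: The shallow steel tray, fixed, 210 (x) by 160 (y), 20 high, walls 4 mm and floor 4 mm thick. Origin under its centre, on the table; its long side is x. It stands to the left or right of the extractor.
- bin: Bystander: deep green open bin, fixed, 200 by 140, 75 high, with plaster models in it, on the other side from the tray. Origin under its centre; long side x.
- jar: Bystander: small amber jar with a black lid, 42 across, 66 high, stands beside the slide's handle on the extractor's -y side. Origin: centre of its underside.
- model_top: Bystander: plaster jaw model, 62 by 60, 40 high, on the extractor's level top. Origin: centre of its underside.

How it is judged:
By the outcome, as a careful person would: the job done as asked, in the order asked, and still so for the second after the job is handed in, with the robot touching nothing.
It also fails if it takes over 58 s, if anything falls off the work surface, if the arm or the gripper's body presses on something with over 40 N, if the wrist force passes 120 N, or if a joint passes its speed limit or range.

## Working session

There is one attempt and no reset: what is moved stays moved. The work goes in short steps, Python scripts to look and compute and a shell command to move; the robot and the scene stay as the last step left them, time stands still between calls to the robot, and variables do not carry over. Pictures are saved under pics/ and viewed, at most 10 in all, crops included, and the job is handed in when it is done.

```bash
ls; mkdir -p pics; python3 - <<'E'
from plant import bot
import cv2,numpy as np
o=bot.get_obs();print({k:np.round(v,3) for k,v in o.items()},bot.pinch_z)
for n in ["scene","top"]:
    c=bot.read_camera(n);cv2.imwrite(f"pics/{n}0.png",c["img"][:,:,::-1]);print(n,c["vertical_fov"],c["cx"],c["cy"],np.round(c["view"],4).tolist())
E
```

```text
pics
{'time': np.float64(0.0), 'joint_positions': array([-1.349,  0.125,  1.652,  0.   ,  1.368, -0.083]), 'qvel': array([ 0.002,  0.   ,  0.001, -0.   ,  0.001,  0.001]), 'joint_torque': array([ 1.0000e-03, -4.2361e+01, -3.6545e+01, -0.0000e+00,  7.0000e-03,
       -0.0000e+00]), 'tcp_pos': array([ 0.195, -0.619,  0.23 ]), 'tool_rot': array([-0.001,  0.988,  0.152, -0.   ]), 'ft_force': array([-0.253,  0.047,  0.104]), 'ft_torque': array([-0.006, -0.024, -0.012]), 'grip_force': np.float64(0.0), 'finger_gap': np.float64(1.0)} 0.0187
scene 48.507927185387814 318.35647450082655 247.35627739259715 [[0.1033, 0.9946, -0.0073, -0.0713], [0.795, -0.087, -0.6004, -0.436], [-0.5978, 0.0563, -0.7997, 1.5862], [0.0, 0.0, 0.0, 1.0]]
top 56.47447081515806 318.8843881242042 235.9719421468906 [[0.0187, -0.9995, 0.0244, -0.0231], [-0.9934, -0.0213, -0.1125, 0.6546], [0.1129, -0.0221, -0.9934, 0.8139], [0.0, 0.0, 0.0, 1.0]]
```

View pics/scene0.png

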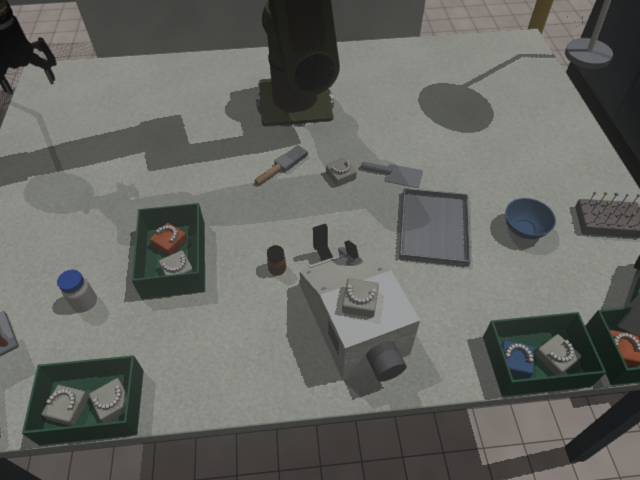

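View pics/top0.png

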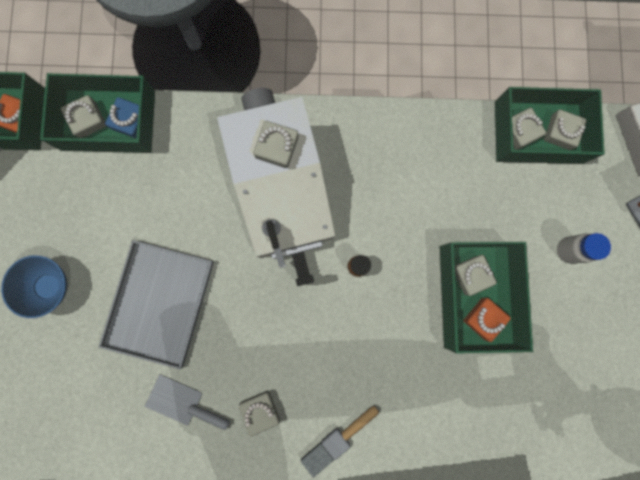

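The scene view shows the extractor ahead of the robot, with the tray to its left (+y) and the bin to its right. In the top view the handle is near (304,270), the wing near (271,232), the jar at (359,265) and the tray centred near (158,303). I'll enlarge the extractor.

```bash
python3 - <<'E'
import cv2
a=cv2.imread("pics/top0.png")[85:295,205:385]
b=cv2.imread("pics/scene0.png")[215:395,255:435]
a=cv2.resize(a,None,fx=2.2,fy=2.2,interpolation=2);b=cv2.resize(b,None,fx=2.2,fy=2.2,interpolation=2)
b=cv2.copyMakeBorder(b,0,a.shape[0]-b.shape[0],0,0,0)
cv2.imwrite("pics/crop0.png",cv2.hconcat([a,b]))
E
```

```text
(no output)
```

View pics/crop0.png

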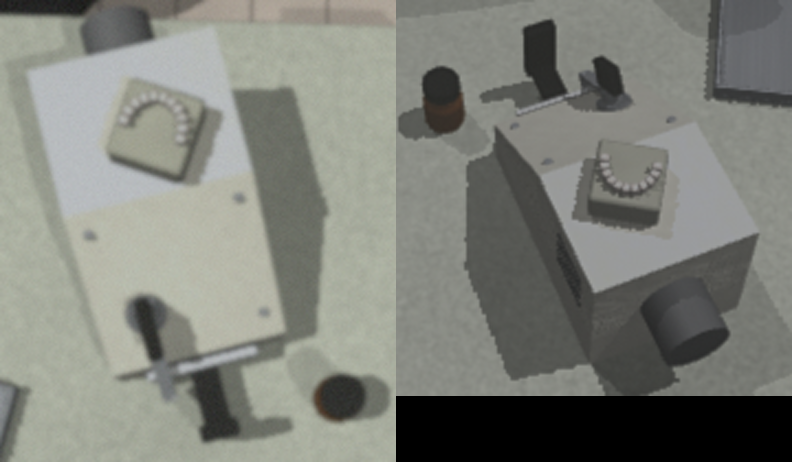

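Left of the crop (top view): the back edge runs (27,70)-(215,28), the crease (62,218)-(250,174), the front edge (118,377)-(284,333), and the handle's top is near (220,430).

```bash
cat > h.py <<'E'
import numpy as np
from plant import bot
def ray(c,u,v):
    f=240/np.tan(np.radians(c["vertical_fov"])/2);V=np.array(c["view"]);R=V[:3,:3]
    return -R.T@V[:3,3], R.T@np.array([(u-c["cx"])/f,(v-c["cy"])/f,1])
def onz(c,u,v,z):
    o,d=ray(c,u,v);return o+d*(z-o[2])/d[2]
def proj(c,p):
    f=240/np.tan(np.radians(c["vertical_fov"])/2);V=np.array(c["view"]);q=V[:3,:3]@p+V[:3,3]
    return np.array([c["cx"]+f*q[0]/q[2],c["cy"]+f*q[1]/q[2]])
E
python3 - <<'E'
from h import *
c=bot.read_camera("top")
k=lambda u,v,z:onz(c,205+u/2.2,85+v/2.2,z)
P=np.array([k(27,70,.144),k(215,28,.144),k(62,218,.144),k(250,174,.144),k(118,377,.06),k(284,333,.06)])
L=np.array([[240,75],[240,-75],[120,75],[120,-75],[0,75],[0,-75]])/1e3
# 2D rigid fit
W=P[:,:2];lm=L.mean(0);wm=W.mean(0);H=(L-lm).T@(W-wm);yaw=np.arctan2(H[0,1]-H[1,0],H[0,0]+H[1,1])
R=np.array([[np.cos(yaw),-np.sin(yaw)],[np.sin(yaw),np.cos(yaw)]]);t=wm-R@lm
print("ext",t,yaw,np.round((L@R.T+t-W)*1e3,1).tolist())
E=lambda x,y,z:np.r_[R@[x,y]+t,z]
lg=E(.023,.034,.115);print("lock grip",lg,"slide grip home",E(-.063,0,.082))
print("handle meas",k(220,428,.1),"jar",k(340,397,.066),"crop px of lock top",[(proj(c,E(*(np.array([.023,.034,.115])+.012*np.array([-np.sin(.6109),0,np.cos(.6109)]))))-[205,85])*2.2], (proj(c,E(-.063,0,.1))-[205,85])*2.2)
T=np.array([onz(c,*p,.02) for p in [(140,242),(215,262),(181,366),(102,346)]]);print("tray",T.mean(0),T.tolist())
E
```

```text
ext [0.6315437  0.03258412] 0.27363263702103674 [[-1.2, 0.1], [1.1, 0.5], [-0.5, -0.6], [2.0, -2.3], [-1.0, 4.3], [-0.4, -1.9]]
lock grip [0.64450016 0.07153448 0.115     ] slide grip home [0.57088758 0.01555959 0.082     ]
handle meas [0.57086081 0.01417949 0.1       ] jar [ 0.59894924 -0.08477484  0.066     ] crop px of lock top [array([149.94340229, 339.09261019])] [218.25782894 427.93267805]
tray [0.522109   0.28875037 0.02      ] [[0.6378447796077115, 0.3331537632903904, 0.020000000000000018], [0.6023197964576016, 0.188126628214572, 0.020000000000000018], [0.4070020507339997, 0.24259372483411495, 0.020000000000000018], [0.4412693543381705, 0.3911273454398355, 0.020000000000000018]]
```

The extractor fit is consistent to a few mm: origin (0.632, 0.033), yaw 0.274. I'll move towards the lock, turning the tool on the way.

```bash
python3 -m creep '[{"tx":0.02,"ty":0.034,"tz":0.012,"az":0.155},{"tx":0.02,"ty":0.034,"tz":0.012,"az":0.155},{"tx":0.02,"ty":0.034,"tz":0.012,"az":0.155},{"tx":0.02,"ty":0.034,"tz":0.012,"az":0.155},{"tx":0.02,"ty":0.034,"tz":0.012,"az":0.155}]'
python3 -m creep '[{"tx":0.02,"ty":0.034,"az":0.155},{"tx":0.02,"ty":0.034,"az":0.155},{"tx":0.02,"ty":0.034,"az":0.155},{"tx":0.02,"ty":0.034,"az":0.155},{"tx":0.02,"ty":0.034,"az":0.155}]'
python3 -m creep '[{"tx":0.02,"ty":0.034,"az":0.155},{"tx":0.02,"ty":0.034,"az":0.155},{"tx":0.02,"ty":0.034,"az":0.155},{"tx":0.02,"ty":0.034,"az":0.155},{"tx":0.02,"ty":0.034,"az":0.155}]'
python3 -m creep '[{"tx":0.018,"ty":0.034,"az":0.155},{"tx":0.018,"ty":0.034,"az":0.155},{"tx":0.018,"ty":0.034,"az":0.155},{"tx":0.018,"ty":0.034,"az":0.155},{"tx":0.018,"ty":0.034,"az":0.155}]'
cat >> h.py <<'E'
from scipy.spatial.transform import Rotation as Ro
def tool():
    o=bot.get_obs();q=np.array(o["tool_rot"]);return np.array(o["tcp_pos"]),Ro.from_quat(q[[1,2,3,0]]),o
yaw=.274;t0=np.array([.6315,.0326,0])
RE=Ro.from_euler('z',yaw)
def todo(p,R):
    P,Q,o=tool();print("t",round(o["time"],2),"shift",np.round(p-P,4),"turn",np.round((R*Q.inv()).as_rotvec(),3))
E
python3 - <<'E'
from h import *
import cv2
axis=RE.apply([-np.sin(.6109),0,np.cos(.6109)])
g=t0+RE.apply([.023,.034,.115])
# tool: x=-slope up dir, z=-axis
z=-axis;y=-RE.apply([0,1,0]);x=np.cross(y,z)
print(x)
R=Ro.from_matrix(np.c_[x,y,z]);todo(g+axis*(.09-.0147),R);print(bot.get_obs()["joint_positions"])
c=bot.read_camera("wrist");cv2.imwrite("pics/w1.png",c["img"][:,:,::-1])
E
```

```text
[0.78857542 0.22164435 0.57360491]
t 0.15 shift [ 0.4079  0.6795 -0.0536] turn [ 0.173 -0.586 -0.03 ]
[-1.34861174e+00  1.24380372e-01  1.65136958e+00 -2.86981561e-05
  1.36750419e+00 -8.26021351e-02]invalid input
invalid input
invalid input
invalid input
```

```bash
python3 -m creep '[{"tx":0.02,"ty":0.034,"tz":0.012,"ax":0,"ay":0,"az":0.155,"hand":0.085},{"tx":0.02,"ty":0.034,"tz":0.012,"ax":0,"ay":0,"az":0.155,"hand":0.085},{"tx":0.02,"ty":0.034,"tz":0.012,"ax":0,"ay":0,"az":0.155,"hand":0.085},{"tx":0.02,"ty":0.034,"tz":0.012,"ax":0,"ay":0,"az":0.155,"hand":0.085},{"tx":0.02,"ty":0.034,"tz":0.012,"ax":0,"ay":0,"az":0.155,"hand":0.085}]'
```

```text
time: 0.82
tcp_pos: [0.2955, -0.4488, 0.2915]
tool_rot: [-0.0, 0.857, 0.516, 0.0]
ft_force: [1.3, -0.6, 0.2]
finger_gap: 0.994
grip_force: 0.0
```

```bash
python3 -m creep '[{"tx":0.02,"ty":0.034,"tz":0,"ax":0,"ay":0,"az":0.155,"hand":0.085},{"tx":0.02,"ty":0.034,"tz":0,"ax":0,"ay":0,"az":0.155,"hand":0.085},{"tx":0.02,"ty":0.034,"tz":0,"ax":0,"ay":0,"az":0.155,"hand":0.085},{"tx":0.02,"ty":0.034,"tz":0,"ax":0,"ay":0,"az":0.155,"hand":0.085},{"tx":0.02,"ty":0.034,"tz":0,"ax":0,"ay":0,"az":0.155,"hand":0.085}]'
python3 -m creep '[{"tx":0.02,"ty":0.034,"tz":0,"ax":0,"ay":0,"az":0.155,"hand":0.085},{"tx":0.02,"ty":0.034,"tz":0,"ax":0,"ay":0,"az":0.155,"hand":0.085},{"tx":0.02,"ty":0.034,"tz":0,"ax":0,"ay":0,"az":0.155,"hand":0.085},{"tx":0.02,"ty":0.034,"tz":0,"ax":0,"ay":0,"az":0.155,"hand":0.085},{"tx":0.02,"ty":0.034,"tz":0,"ax":0,"ay":0,"az":0.155,"hand":0.085}]'
python3 -m creep '[{"tx":0.02,"ty":0.034,"tz":0,"ax":0,"ay":0,"az":0.155,"hand":0.085},{"tx":0.015,"ty":0.034,"tz":0,"ax":0,"ay":0,"az":0.155,"hand":0.085},{"tx":0.015,"ty":0.034,"tz":0,"ax":0,"ay":0,"az":0.155,"hand":0.085},{"tx":0.015,"ty":0.034,"tz":0,"ax":0,"ay":0,"az":0.155,"hand":0.085},{"tx":0.015,"ty":0.034,"tz":0,"ax":0,"ay":0,"az":0.155,"hand":0.085}]'
cat > pre.py <<'E'
from h import *
import sys
axis=RE.apply([-np.sin(.6109),0,np.cos(.6109)])
g=t0+RE.apply([.023,.034,.115])
z=-axis;y=RE.apply([0,1,0]);x=np.cross(y,z)
R=Ro.from_matrix(np.c_[x,y,z])
todo(g+axis*(float(sys.argv[1])-.0147),R);print(np.round(bot.get_obs()["joint_positions"],3),np.round(axis,4))
E
python3 pre.py .09
```

```text
time: 1.45
tcp_pos: [0.3954, -0.2788, 0.2912]
tool_rot: [0.0, 0.598, 0.802, 0.0]
ft_force: [0.0, 0.0, 0.3]
finger_gap: 0.996
grip_force: 0.0
time: 2.08
tcp_pos: [0.4954, -0.1088, 0.2912]
tool_rot: [-0.0, 0.251, 0.968, -0.0]
ft_force: [0.7, -1.0, 0.3]
finger_gap: 0.996
grip_force: 0.0
time: 2.7
tcp_pos: [0.5753, 0.0611, 0.2911]
tool_rot: [-0.0, -0.134, 0.991, -0.0]
ft_force: [0.5, 0.0, -0.3]
finger_gap: 0.995
grip_force: 0.0
t 2.7 shift [ 0.0276 -0.0013 -0.1144] turn [ 0.164 -0.589  0.005]
[ 0.013 -0.064  1.742 -0.     1.463 -1.826] [-0.5522 -0.1552  0.8191]
```

```bash
python3 -m creep '[{"tx":0.005,"ty":0,"tz":-0.01,"ax":0.033,"ay":-0.118,"az":0.001,"hand":0.05},{"tx":0.005,"ty":0,"tz":-0.01,"ax":0.033,"ay":-0.118,"az":0.001,"hand":0.05},{"tx":0.005,"ty":0,"tz":-0.01,"ax":0.033,"ay":-0.118,"az":0.001,"hand":0.05},{"tx":0.005,"ty":0,"tz":-0.01,"ax":0.033,"ay":-0.118,"az":0.001,"hand":0.05},{"tx":0.005,"ty":0,"tz":-0.01,"ax":0.033,"ay":-0.118,"az":0.001,"hand":0.05}]'
python3 pre.py .09
python3 - <<'E'
from h import *
import cv2
c=bot.read_camera("wrist");im=c["img"][:,:,::-1].copy()
for p in [(.023,.034,.115),(.023-.0069,.034,.115+.0098)]:
    u=proj(c,t0+RE.apply(p));print(u)
cv2.imwrite("pics/w2.png",im)
E
```

```text
time: 3.32
tcp_pos: [0.6, 0.0599, 0.2413]
tool_rot: [0.301, -0.127, 0.944, 0.042]
ft_force: [-0.2, 0.0, 0.0]
finger_gap: 0.585
grip_force: 0.0
t 3.33 shift [ 0.0028 -0.0001 -0.0647] turn [-0.005  0.005  0.005]
[-0.083 -0.319  2.129  0.296  0.767 -2.076] [-0.5522 -0.1552  0.8191]
[318.1762712 190.7227231]
[318.13659434 193.12491494]
```

View pics/w2.png

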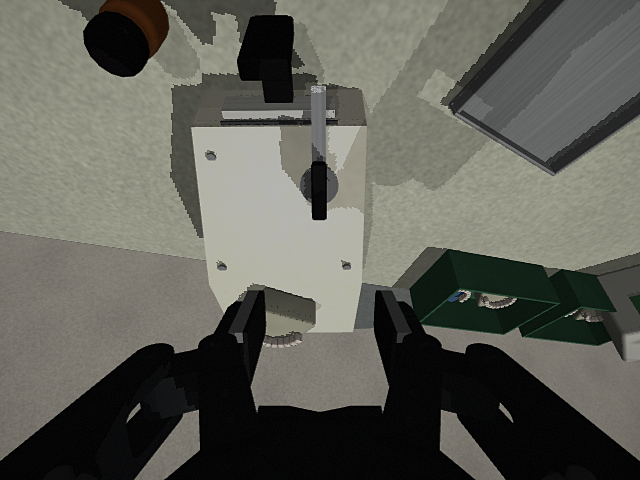

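The wing is black, running (313,162)-(326,219) with its middle at (319,190), against a prediction of (318,193). The alignment is good, so I'll go down along the axis.

```bash
python3 -m creep '[{"tx":0.001,"ty":0,"tz":-0.022,"ax":-0.005,"ay":0.005,"az":0.005,"hand":0.05},{"tx":0.001,"ty":0,"tz":-0.022,"ax":0,"ay":0,"az":0,"hand":0.05},{"tx":0.001,"ty":0,"tz":-0.021,"ax":0,"ay":0,"az":0,"hand":0.05},{"tx":0.012,"ty":0.0035,"tz":-0.0185,"ax":0,"ay":0,"az":0,"hand":0.05},{"tx":0.012,"ty":0.0035,"tz":-0.0185,"ax":0,"ay":0,"az":0,"hand":0.05}]' 30
python3 -m creep '[{"tx":0.012,"ty":0.0035,"tz":-0.018,"ax":0,"ay":0,"az":0,"hand":0.05},{"tx":0.008,"ty":0.002,"tz":-0.012,"ax":0,"ay":0,"az":0,"hand":0.05},{"tx":0.006,"ty":0.0015,"tz":-0.0075,"ax":0,"ay":0,"az":0,"hand":0.05},{"tx":0,"ty":0,"tz":0,"ax":0,"ay":0,"az":0,"hand":0.05}]'
python3 pre.py 0
python3 - <<'E'
from h import *
import cv2
c=bot.read_camera("wrist");im=c["img"][:,:,::-1].copy()
cv2.imwrite("pics/w3.png",im)
E
```

```text
time: 4.0
tcp_pos: [0.6281, 0.0673, 0.1386]
tool_rot: [0.295, -0.131, 0.946, 0.041]
ft_force: [-0.3, -0.2, -0.5]
finger_gap: 0.589
grip_force: 0.0
time: 4.5
tcp_pos: [0.6532, 0.0741, 0.1013]
tool_rot: [0.295, -0.131, 0.946, 0.041]
ft_force: [-0.5, -0.4, -0.3]
finger_gap: 0.587
grip_force: 0.0
t 4.5 shift [-0.0007 -0.0003  0.0017] turn [ 0.001 -0.006 -0.001]
[-0.044 -0.014  2.117  0.391  0.489 -2.185] [-0.5522 -0.1552  0.8191]
```

View pics/w3.png

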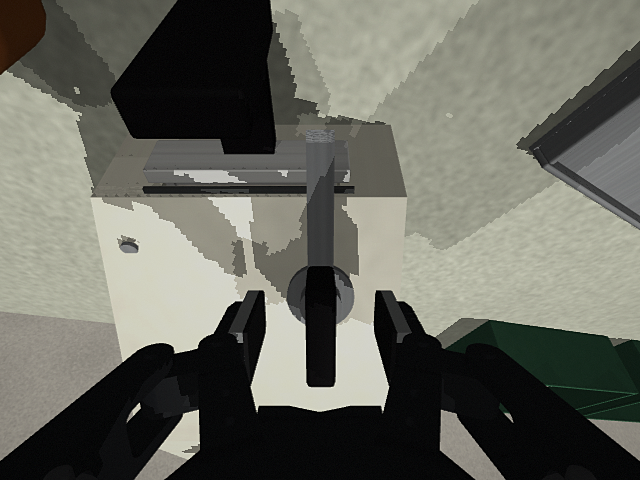

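The wing sits centred between the fingers (306-335, against finger faces at 265 and 375). Closing on it.

```bash
python3 -m creep '[{"tx":0,"ty":0,"tz":0.001,"ax":0,"ay":0,"az":0,"hand":0.005},{"tx":0,"ty":0,"tz":0,"ax":0,"ay":0,"az":0,"hand":0.005},{"tx":0,"ty":0,"tz":0,"ax":0,"ay":0,"az":0,"hand":0.005},{"tx":0,"ty":0,"tz":0,"ax":0,"ay":0,"az":0,"hand":0.005}]' 35
```

```text
time: 5.05
tcp_pos: [0.6532, 0.0743, 0.1039]
tool_rot: [0.296, -0.131, 0.945, 0.041]
ft_force: [-5.3, 1.7, 6.3]
finger_gap: 0.135
grip_force: 39.3
```

```bash
python3 -m creep '[{"tx":0.0002,"ty":0,"tz":-0.0003,"ax":0.083,"ay":0.0233,"az":-0.123,"hand":0.005},{"tx":0.0002,"ty":0,"tz":-0.0003,"ax":0.083,"ay":0.0233,"az":-0.123,"hand":0.005},{"tx":0.0002,"ty":0.0001,"tz":-0.0003,"ax":0.083,"ay":0.0233,"az":-0.123,"hand":0.005},{"tx":0.0002,"ty":0,"tz":-0.0003,"ax":0.083,"ay":0.0233,"az":-0.123,"hand":0.005},{"tx":0.0002,"ty":0.0001,"tz":-0.0003,"ax":0.083,"ay":0.0233,"az":-0.123,"hand":0.005}]'
python3 -m creep '[{"tx":0.0002,"ty":0,"tz":-0.0003,"ax":0.083,"ay":0.0233,"az":-0.123,"hand":0.005},{"tx":0.0002,"ty":0.0001,"tz":-0.0003,"ax":0.083,"ay":0.0233,"az":-0.123,"hand":0.005},{"tx":0.0002,"ty":0.0001,"tz":-0.0003,"ax":0.083,"ay":0.0233,"az":-0.123,"hand":0.005},{"tx":0.0002,"ty":0,"tz":-0.0003,"ax":0.083,"ay":0.0233,"az":-0.123,"hand":0.005},{"tx":0.0002,"ty":0.0001,"tz":-0.0003,"ax":0.083,"ay":0.0233,"az":-0.123,"hand":0.005}]'
python3 -m creep '[{"tx":0,"ty":0,"tz":0,"ax":0.044,"ay":0.0124,"az":-0.0655,"hand":0.005},{"tx":0,"ty":0,"tz":0,"ax":0,"ay":0,"az":0,"hand":0.005}]'
python3 pre.py 0; python3 -c "
from plant import bot;print(bot.get_obs()['ft_torque'])"
```

```text
time: 5.68
tcp_pos: [0.6541, 0.0748, 0.1023]
tool_rot: [0.26, 0.227, 0.927, 0.15]
ft_force: [-4.9, 3.8, 5.9]
finger_gap: 0.132
grip_force: 39.3
time: 6.3
tcp_pos: [0.6552, 0.0753, 0.1009]
tool_rot: [0.188, 0.551, 0.778, 0.236]
ft_force: [-2.6, 3.7, 5.8]
finger_gap: 0.134
grip_force: 39.1
time: 6.55
tcp_pos: [0.6553, 0.0753, 0.1008]
tool_rot: [0.179, 0.579, 0.757, 0.243]
ft_force: [-2.5, 4.4, 3.6]
finger_gap: 0.13
grip_force: 38.7
t 6.55 shift [-0.0027 -0.0015  0.0022] turn [-0.877 -0.249  1.292]
[-0.045 -0.01   2.116  0.412  0.482 -0.623] [-0.5522 -0.1552  0.8191]
[0.59297791 0.24968581 0.64973657]
```

```bash
python3 -m creep '[{"tx":0,"ty":0,"tz":0,"ax":0,"ay":0,"az":0,"hand":0.045},{"tx":0,"ty":0,"tz":0,"ax":0,"ay":0,"az":0,"hand":0.045},{"tx":0,"ty":0,"tz":0,"ax":0,"ay":0,"az":0,"hand":0.045}]'
python3 -m creep '[{"tx":-0.008,"ty":-0.0022,"tz":0.0115,"ax":0,"ay":0,"az":0,"hand":0.045},{"tx":-0.014,"ty":-0.004,"tz":0.021,"ax":0,"ay":0,"az":0,"hand":0.045},{"tx":-0.014,"ty":-0.004,"tz":0.021,"ax":0,"ay":0,"az":0,"hand":0.045},{"tx":-0.014,"ty":-0.004,"tz":0.021,"ax":0,"ay":0,"az":0,"hand":0.045},{"tx":-0.014,"ty":-0.004,"tz":0.041,"ax":0,"ay":0,"az":0,"hand":0.045}]'
python3 -m creep '[{"tx":0,"ty":-0.005,"tz":0,"ax":-0.033,"ay":0.118,"az":0,"hand":0.045},{"tx":0,"ty":-0.005,"tz":0,"ax":-0.033,"ay":0.118,"az":0,"hand":0.045},{"tx":-0.003,"ty":-0.006,"tz":0,"ax":-0.033,"ay":0.118,"az":0,"hand":0.045},{"tx":-0.003,"ty":-0.005,"tz":0,"ax":-0.033,"ay":0.118,"az":0,"hand":0.045},{"tx":-0.005,"ty":-0.005,"tz":0,"ax":-0.033,"ay":0.118,"az":0,"hand":0.045}]'
cat > sl.py <<'E'
from h import *
g=t0+RE.apply([-.063,0,.082])
z=np.array([0,0,-1.]);y=RE.apply([-1,0,0]);x=np.cross(y,z)
todo(g+[0,0,-.0187],Ro.from_matrix(np.c_[x,y,z]));print(x)
E
python3 sl.py
python3 - <<'E'
from h import *
import cv2
c=bot.read_camera("wrist");im=c["img"][:,:,::-1].copy()
print(proj(c,t0+RE.apply([-.063,0,.1])))
cv2.imwrite("pics/w4.png",im)
c=bot.read_camera("top");cv2.imwrite("pics/t4.png",c["img"][:,:,::-1])
E
```

```text
time: 6.92
tcp_pos: [0.6549, 0.0742, 0.0995]
tool_rot: [0.179, 0.58, 0.757, 0.242]
ft_force: [0.5, -0.6, 0.7]
finger_gap: 0.525
grip_force: 0.0
time: 7.55
tcp_pos: [0.589, 0.056, 0.2145]
tool_rot: [0.178, 0.58, 0.757, 0.241]
ft_force: [0.6, -0.2, 0.5]
finger_gap: 0.527
grip_force: 0.0
time: 8.18
tcp_pos: [0.5799, 0.0297, 0.2168]
tool_rot: [-0.002, 0.609, 0.793, 0.0]
ft_force: [-1.0, -0.1, -1.3]
finger_gap: 0.523
grip_force: 0.0
t 8.18 shift [-0.0091 -0.0142 -0.1535] turn [-0.006  0.005 -3.13 ]
[ 0.27058438 -0.96269626  0.        ]
[306.86922806 249.61767735]
```

View pics/w4.png

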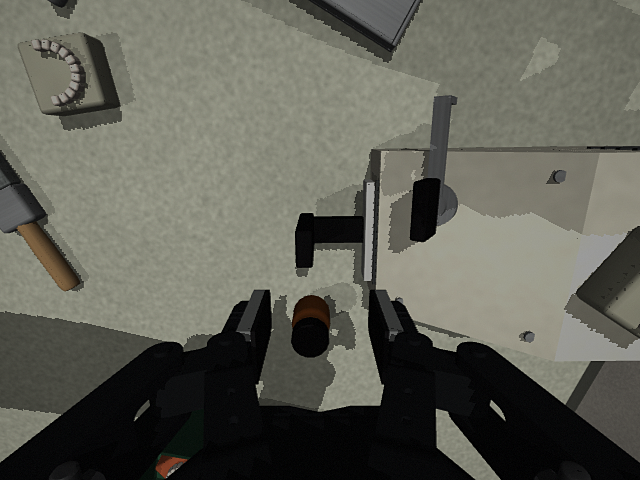

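The handle post spans (296-313, 213-268), and the tongue runs from the hub (430,185) up to a tip near (445,97). I'll check numerically that the tongue is in the locked position and that the handle is where I expect.

```bash
python3 - <<'E'
from h import *
c=bot.read_camera("wrist")
pr=lambda p:np.round(proj(c,t0+RE.apply(p)),0).tolist()
s,k=np.sin(.6109),np.cos(.6109)
n=np.array([-s,0,k]);dn=np.array([-k,0,-s]);yy=np.array([0,1,0.])
b=np.array([.023,.034,.115])-.032*n
for a in (1.57,1.45,1.3):
    out=28-20-4*0
    tip=b+.008*n+.080*(dn*np.cos(a)+yy*np.sin(a));w=dn*np.sin(a)-yy*np.cos(a)
    print(a,"tip corners",pr(tip+.006*w),pr(tip-.006*w),"wing top ends",pr(b+.04*n+.022*(dn*np.cos(a)+yy*np.sin(a))),pr(b+.04*n-.022*(dn*np.cos(a)+yy*np.sin(a))))
print("handle top",[pr((-.063+i*.007,j*.016,.1)) for i in(-1,1) for j in (-1,1)])
print("plate top",[pr((-.004+i*.004,j*.048,.054)) for i in(-1,1) for j in (-1,1)])
print("slope lower edge",pr((0,.075,.06)),pr((0,-.075,.06)))
E
```

```text
1.57 tip corners [432.0, 97.0] [449.0, 95.0] wing top ends [419.0, 182.0] [414.0, 242.0]
1.45 tip corners [419.0, 99.0] [435.0, 96.0] wing top ends [415.0, 182.0] [418.0, 243.0]
1.3 tip corners [404.0, 105.0] [419.0, 99.0] wing top ends [411.0, 183.0] [422.0, 243.0]
handle top [[297.0, 269.0], [295.0, 231.0], [314.0, 268.0], [313.0, 231.0]]
plate top [[364.0, 281.0], [367.0, 182.0], [372.0, 281.0], [376.0, 182.0]]
slope lower edge [379.0, 151.0] [372.0, 309.0]
```

Both check out: the lock is at 1.57 and the handle is where predicted. Going down on the handle.

```bash
python3 -m creep '[{"tx":-0.005,"ty":-0.008,"tz":-0.03,"ax":0,"ay":0,"az":0.012,"hand":0.045},{"tx":-0.004,"ty":-0.006,"tz":-0.035,"ax":0,"ay":0,"az":0,"hand":0.045},{"tx":0,"ty":0,"tz":-0.035,"ax":0,"ay":0,"az":0,"hand":0.045},{"tx":0,"ty":0,"tz":-0.035,"ax":0,"ay":0,"az":0,"hand":0.045},{"tx":0,"ty":0,"tz":-0.018,"ax":0,"ay":0,"az":0,"hand":0.045}]'
python3 -m creep '[{"tx":0,"ty":0,"tz":0,"ax":0,"ay":0,"az":0,"hand":0.03},{"tx":0,"ty":0,"tz":0,"ax":0,"ay":0,"az":0,"hand":0.018}]' 50; python3 sl.py
```

```text
time: 8.95
tcp_pos: [0.5691, 0.0163, 0.0605]
tool_rot: [-0.003, 0.604, 0.797, 0.001]
ft_force: [0.5, 1.7, 0.4]
finger_gap: 0.524
grip_force: 0.0
time: 9.2
tcp_pos: [0.5721, 0.0162, 0.0641]
tool_rot: [-0.001, 0.604, 0.797, 0.002]
ft_force: [-0.0, -0.0, 0.1]
finger_gap: 0.213
grip_force: 0.2
t 9.2 shift [-0.0013 -0.0006 -0.0008] turn [-2.000e-03 -8.000e-03  3.141e+00]
[ 0.27058438 -0.96269626  0.        ]
```

```bash
python3 -m creep '[{"tx":-0.001,"ty":-0.0005,"tz":-0.001,"ax":0,"ay":0,"az":0,"hand":0.016},{"tx":0,"ty":0,"tz":0,"ax":0,"ay":0,"az":0,"hand":0.013},{"tx":0,"ty":0,"tz":0,"ax":0,"ay":0,"az":0,"hand":0.005},{"tx":0,"ty":0,"tz":0,"ax":0,"ay":0,"az":0,"hand":0.005}]' 60; python3 sl.py
```

```text
time: 9.7
tcp_pos: [0.571, 0.0156, 0.0629]
tool_rot: [-0.001, 0.604, 0.797, 0.002]
ft_force: [-1.9, -0.9, 5.5]
finger_gap: 0.158
grip_force: 58.4
t 9.7 shift [-0.0002 -0.0001  0.0004] turn [-0.    -0.007  3.141]
[ 0.27058438 -0.96269626  0.        ]
```

```bash
python3 -m creep '[{"tx":-0.0024,"ty":-0.0007,"tz":0.0006,"ax":0,"ay":0,"az":0,"hand":0.005},{"tx":-0.0096,"ty":-0.0027,"tz":0.0003,"ax":0,"ay":0,"az":0,"hand":0.005},{"tx":-0.0096,"ty":-0.0027,"tz":0,"ax":0,"ay":0,"az":0,"hand":0.005}]'; python3 sl.py
```

```text
time: 10.07
tcp_pos: [0.5486, 0.0096, 0.0627]
tool_rot: [-0.001, 0.604, 0.797, 0.002]
ft_force: [3.4, 1.2, 2.4]
finger_gap: 0.156
grip_force: 58.8
t 10.07 shift [0.0223 0.006  0.0006] turn [-0.    -0.008  3.141]
[ 0.27058438 -0.96269626  0.        ]
```

```bash
python3 -m creep '[{"tx":-0.0096,"ty":-0.0027,"tz":0,"ax":0,"ay":0,"az":0,"hand":0.005},{"tx":-0.0096,"ty":-0.0027,"tz":0,"ax":0,"ay":0,"az":0,"hand":0.005},{"tx":-0.0096,"ty":-0.0027,"tz":0,"ax":0,"ay":0,"az":0,"hand":0.005}]'; python3 sl.py
```

```text
time: 10.45
tcp_pos: [0.5193, 0.0014, 0.0625]
tool_rot: [-0.002, 0.604, 0.797, 0.002]
ft_force: [2.5, 0.7, 2.5]
finger_gap: 0.154
grip_force: 58.7
t 10.45 shift [0.0515 0.0142 0.0008] turn [ 1.000e-03 -8.000e-03  3.141e+00]
[ 0.27058438 -0.96269626  0.        ]
```

```bash
python3 -m creep '[{"tx":-0.0115,"ty":-0.0032,"tz":0.0003,"ax":0,"ay":0,"az":0,"hand":0.005},{"tx":-0.0115,"ty":-0.0032,"tz":0.0003,"ax":0,"ay":0,"az":0,"hand":0.005},{"tx":-0.0115,"ty":-0.0032,"tz":0,"ax":0,"ay":0,"az":0,"hand":0.005},{"tx":-0.0115,"ty":-0.0032,"tz":0,"ax":0,"ay":0,"az":0,"hand":0.005},{"tx":-0.0115,"ty":-0.0032,"tz":0,"ax":0,"ay":0,"az":0,"hand":0.005}]'; python3 sl.py
```

```text
time: 11.08
tcp_pos: [0.4605, -0.0146, 0.0621]
tool_rot: [-0.003, 0.604, 0.797, 0.001]
ft_force: [0.4, -0.4, -1.0]
finger_gap: 0.154
grip_force: 58.8
t 11.07 shift [0.1103 0.0301 0.0012] turn [ 0.006 -0.008  3.141]
[ 0.27058438 -0.96269626  0.        ]
```

```bash
python3 -m creep '[{"tx":0,"ty":0,"tz":0.008,"ax":0,"ay":0,"az":0,"hand":0.005},{"tx":0,"ty":0,"tz":0.016,"ax":0,"ay":0,"az":0,"hand":0.005},{"tx":0,"ty":0.005,"tz":0.016,"ax":0,"ay":0,"az":0,"hand":0.005},{"tx":0,"ty":0.015,"tz":0.008,"ax":0,"ay":0,"az":-0.02,"hand":0.005},{"tx":0,"ty":0.02,"tz":0,"ax":0,"ay":0,"az":-0.04,"hand":0.005}]'
python3 -m creep '[{"tx":0,"ty":0.025,"tz":0,"ax":0,"ay":0,"az":-0.05,"hand":0.005},{"tx":0,"ty":0.025,"tz":0,"ax":0,"ay":0,"az":-0.05,"hand":0.005},{"tx":0,"ty":0.025,"tz":0,"ax":0,"ay":0,"az":-0.05,"hand":0.005},{"tx":0,"ty":0.025,"tz":0,"ax":0,"ay":0,"az":-0.05,"hand":0.005},{"tx":0,"ty":0.025,"tz":0,"ax":0,"ay":0,"az":-0.05,"hand":0.005}]'
python3 -m creep '[{"tx":0,"ty":0.025,"tz":0,"ax":0,"ay":0,"az":-0.05,"hand":0.005},{"tx":0,"ty":0.025,"tz":0,"ax":0,"ay":0,"az":-0.05,"hand":0.005},{"tx":0,"ty":0.025,"tz":0,"ax":0,"ay":0,"az":-0.05,"hand":0.005},{"tx":0,"ty":0.025,"tz":0,"ax":0,"ay":0,"az":-0.05,"hand":0.005},{"tx":0,"ty":0.015,"tz":0,"ax":0,"ay":0,"az":-0.04,"hand":0.005}]'
python3 -m creep '[{"tx":0,"ty":0.01,"tz":0,"ax":0,"ay":0,"az":0,"hand":0.005},{"tx":0,"ty":0.0,"tz":0,"ax":0,"ay":0,"az":0,"hand":0.005}]'
cat > tr.py <<'E'
from h import *
P,Q,o=tool();M=Q.as_matrix()
print("tool z",np.round(M[:,2],4),"slide yaw",np.arctan2(-M[1,1],-M[0,1]),"shift",np.round(np.array([.459,.307,.056-.0187])-P,4))
E
python3 tr.py
python3 - <<'E'
from h import *
import cv2
c=bot.read_camera("top");a=c["img"][170:430,50:400,::-1];cv2.imwrite("pics/t5.png",cv2.resize(a,None,fx=2.2,fy=2.2))
E
```

```text
time: 11.7
tcp_pos: [0.4639, 0.0261, 0.1136]
tool_rot: [-0.0, 0.628, 0.778, 0.003]
ft_force: [-0.2, 0.7, -1.7]
finger_gap: 0.154
grip_force: 58.9
time: 12.32
tcp_pos: [0.4629, 0.1521, 0.1125]
tool_rot: [-0.002, 0.72, 0.694, 0.003]
ft_force: [-0.2, -0.2, -1.9]
finger_gap: 0.154
grip_force: 58.9
time: 12.95
tcp_pos: [0.4627, 0.2675, 0.1125]
tool_rot: [-0.002, 0.797, 0.603, 0.003]
ft_force: [0.0, 0.5, -2.1]
finger_gap: 0.154
grip_force: 58.9
time: 13.2
tcp_pos: [0.4624, 0.2763, 0.1116]
tool_rot: [-0.002, 0.797, 0.604, 0.002]
ft_force: [-0.6, -0.5, -1.2]
finger_gap: 0.156
grip_force: 58.9
tool z [ 0.0018  0.0055 -1.    ] slide yaw 2.868064780002078 shift [-0.0034  0.0307 -0.0743]
```

View pics/t5.png

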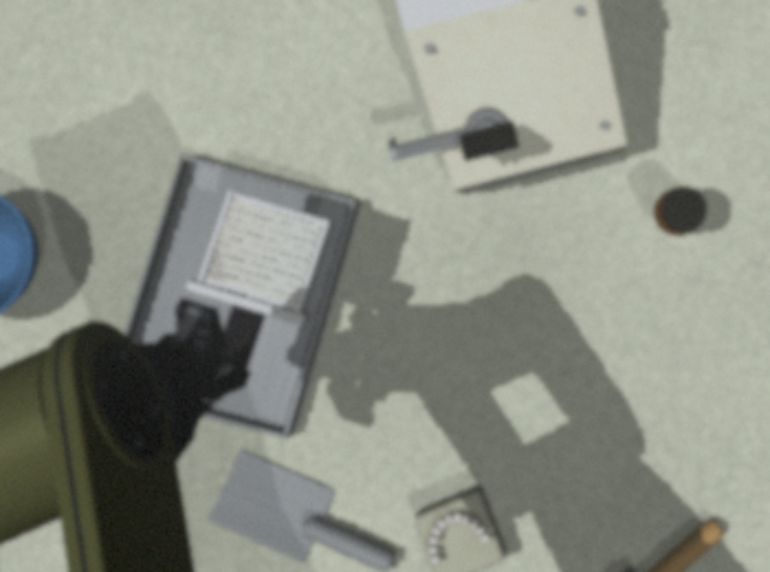

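The slide hangs level over the tray: the pan is at (205-328, 190-310) in the crop, parallel to the tray walls. The lock is still locked and the jar is in place. Centring and lowering.

```bash
python3 -m creep '[{"tx":-0.0015,"ty":0.015,"tz":0,"ax":0,"ay":0,"az":0,"hand":0.005},{"tx":-0.0015,"ty":0.015,"tz":-0.012,"ax":0.003,"ay":0,"az":0,"hand":0.005},{"tx":0,"ty":0,"tz":-0.02,"ax":0.002,"ay":0,"az":0,"hand":0.005},{"tx":0,"ty":0,"tz":-0.02,"ax":0,"ay":0,"az":0,"hand":0.005},{"tx":0,"ty":0,"tz":-0.012,"ax":0,"ay":0,"az":0,"hand":0.005}]'
python3 -m creep '[{"tx":0,"ty":0,"tz":-0.005,"ax":0,"ay":0,"az":0,"hand":0.005},{"tx":0,"ty":0,"tz":-0.002,"ax":0,"ay":0,"az":0,"hand":0.005},{"tx":0,"ty":0,"tz":0,"ax":0,"ay":0,"az":0,"hand":0.005}]'
python3 tr.py
```

```text
time: 13.88
tcp_pos: [0.458, 0.3053, 0.0445]
tool_rot: [-0.004, 0.797, 0.603, 0.002]
ft_force: [-0.1, -1.1, -0.5]
finger_gap: 0.154
grip_force: 58.8
time: 14.25
tcp_pos: [0.4596, 0.3057, 0.0404]
tool_rot: [-0.004, 0.797, 0.603, 0.004]
ft_force: [-0.2, 0.9, -1.8]
finger_gap: 0.155
grip_force: 58.8
tool z [ 0.0019  0.0107 -0.9999] slide yaw 2.8662979511162026 shift [-0.0006  0.0013 -0.0031]
```

```bash
python3 -m creep '[{"tx":0,"ty":0.001,"tz":0,"ax":-0.0075,"ay":-0.001,"az":0,"hand":0.005},{"tx":0,"ty":0,"tz":-0.001,"ax":0,"ay":0,"az":0,"hand":0.005},{"tx":0,"ty":0,"tz":-0.001,"ax":0,"ay":0,"az":0,"hand":0.005},{"tx":0,"ty":0,"tz":0,"ax":0,"ay":0,"az":0,"hand":0.005}]'
python3 -m creep '[{"tx":0,"ty":0,"tz":-0.0007,"ax":0,"ay":0,"az":0,"hand":0.005},{"tx":0,"ty":0,"tz":0,"ax":0,"ay":0,"az":0,"hand":0.005}]'
python3 tr.py
```

```text
time: 14.75
tcp_pos: [0.459, 0.3065, 0.0377]
tool_rot: [-0.0, 0.797, 0.603, 0.002]
ft_force: [-0.5, 0.1, -1.6]
finger_gap: 0.153
grip_force: 58.8
time: 15.0
tcp_pos: [0.4592, 0.3066, 0.0371]
tool_rot: [-0.0, 0.797, 0.603, 0.002]
ft_force: [0.7, 0.0, -1.2]
finger_gap: 0.157
grip_force: 58.9
tool z [ 0.0021  0.0027 -1.    ] slide yaw 2.8664403246493415 shift [-0.0002  0.0004  0.0002]
```

```bash
python3 -m creep '[{"tx":0,"ty":0,"tz":-0.0006,"ax":0,"ay":0,"az":0,"hand":0.005},{"tx":0,"ty":0,"tz":0,"ax":0,"ay":0,"az":0,"hand":0.005}]'
python3 -m creep '[{"tx":0,"ty":0,"tz":-0.0005,"ax":0,"ay":0,"az":0,"hand":0.005},{"tx":0,"ty":0,"tz":0,"ax":0,"ay":0,"az":0,"hand":0.005}]'
```

```text
time: 15.25
tcp_pos: [0.4592, 0.3066, 0.0371]
tool_rot: [-0.0, 0.797, 0.603, 0.002]
ft_force: [-3.5, -1.5, 4.7]
finger_gap: 0.154
grip_force: 59.8
time: 15.5
tcp_pos: [0.4592, 0.3066, 0.0371]
tool_rot: [-0.0, 0.797, 0.603, 0.001]
ft_force: [-5.3, -3.1, 8.3]
finger_gap: 0.156
grip_force: 60.5
```

```bash
python3 -m creep '[{"tx":0,"ty":0,"tz":0.0006,"ax":0,"ay":0,"az":0,"hand":0.005},{"tx":0,"ty":0,"tz":0,"ax":0,"ay":0,"az":0,"hand":0.018},{"tx":0,"ty":0,"tz":0,"ax":0,"ay":0,"az":0,"hand":0.03},{"tx":0,"ty":0,"tz":0,"ax":0,"ay":0,"az":0,"hand":0.045},{"tx":0,"ty":0,"tz":0,"ax":0,"ay":0,"az":0,"hand":0.045}]' 20
python3 -m creep '[{"tx":0,"ty":0,"tz":0.01,"ax":0,"ay":0,"az":0,"hand":0.045},{"tx":0,"ty":0,"tz":0.03,"ax":0,"ay":0,"az":0,"hand":0.045},{"tx":0,"ty":0,"tz":0.04,"ax":0,"ay":0,"az":0,"hand":0.045},{"tx":0,"ty":0,"tz":0.05,"ax":0,"ay":0,"az":0,"hand":0.045},{"tx":0,"ty":0,"tz":0.05,"ax":0,"ay":0,"az":0,"hand":0.045}]'
python3 -m creep '[{"tx":-0.02,"ty":-0.03,"tz":0.02,"ax":0,"ay":0,"az":0,"hand":0.045},{"tx":-0.01,"ty":-0.03,"tz":0,"ax":0,"ay":0,"az":0,"hand":0.045},{"tx":0,"ty":0,"tz":0,"ax":0,"ay":0,"az":0,"hand":0.045},{"tx":0,"ty":0,"tz":0,"ax":0,"ay":0,"az":0,"hand":0.045}]'
python3 - <<'E'
from h import *
import cv2
c=bot.read_camera("scene");a=c["img"][120:400,220:520,::-1];cv2.imwrite("pics/s6.png",cv2.resize(a,None,fx=2.1,fy=2.1))
E
```

```text
time: 16.12
tcp_pos: [0.4592, 0.3066, 0.0365]
tool_rot: [-0.0, 0.797, 0.603, 0.002]
ft_force: [0.2, -0.3, 0.1]
finger_gap: 0.527
grip_force: 0.0
time: 16.75
tcp_pos: [0.459, 0.3065, 0.2189]
tool_rot: [-0.0, 0.797, 0.603, 0.002]
ft_force: [0.2, 1.1, 0.7]
finger_gap: 0.528
grip_force: 0.0
time: 17.25
tcp_pos: [0.4293, 0.2468, 0.237]
tool_rot: [-0.001, 0.797, 0.603, 0.002]
ft_force: [0.5, -1.8, 0.1]
finger_gap: 0.531
grip_force: 0.0
```

View pics/s6.png

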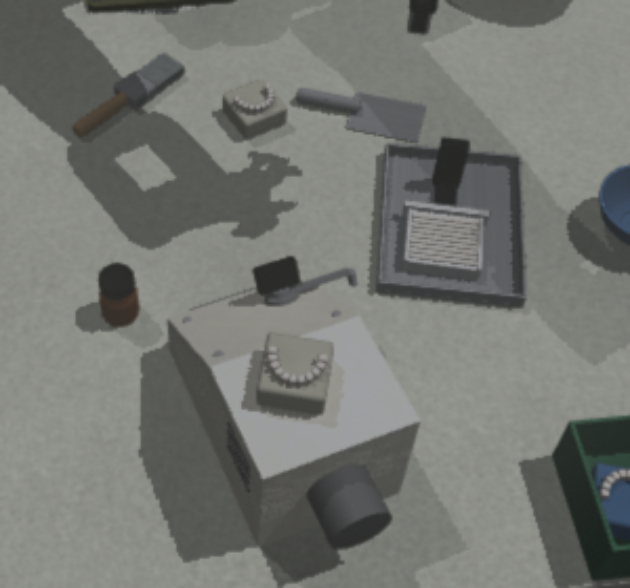

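The slide lies flat inside the tray (pan at 405-485, 205-275), the lock is still locked, and the jar and model are where they stood.

```bash
python3 -c "
from plant import bot;print(bot.sign_off())"
```

```text
the job is handed in; nothing more can be done
None
```

The lock is in its locked detent, and the filter slide was then drawn straight out level and left flat in the tray; the jar and plaster model were not touched, and the job was handed in at about 17 s on the robot's clock.

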